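# Clear the draining tray and prop it up to drip dry

## Task

The washed beakers and stoppers on the draining tray are dry: take the beakers off and stand them upright as one nested stack on the round cork pad, the largest outermost and each smaller one inside the next larger, and put the red rubber stoppers in the white dish. Then, with the tray empty, swing the red prop leg by its handle up past over-centre until it locks, so that the tray stands tilted on it, and let go. Leave the other things on the bench where they are.

Things in the scene. Friction and masses are not known exactly. Their poses are not given: they have to be found in the camera images.
- beaker_a: blue straight-sided plastic nesting beaker, open at the top, 70 mm outside diameter, 65 mm inside, 72 mm tall, with a thick solid bottom (inner floor 26 mm above the underside), so a smaller beaker standing inside it sticks out at least 26 mm. Origin: centre of the underside; z along its axis towards the mouth. At the start it stands on the draining tray. May be absent.
- beaker_b: yellow straight-sided plastic nesting beaker, open at the top, 57 mm outside diameter, 52 mm inside, 72 mm tall, with a thick solid bottom (inner floor 26 mm above the underside), so a smaller beaker standing inside it sticks out at least 26 mm. Origin: centre of the underside; z along its axis towards the mouth. At the start it stands on the draining tray. May be absent.
- beaker_c: green straight-sided plastic nesting beaker, open at the top, 44 mm outside diameter, 39 mm inside, 72 mm tall, with a thick solid bottom (inner floor 26 mm above the underside), so a smaller beaker standing inside it sticks out at least 26 mm. Origin: centre of the underside; z along its axis towards the mouth. At the start it stands on the draining tray. May be absent.
- beaker_d: orange straight-sided plastic nesting beaker, open at the top, 31 mm outside diameter, 26 mm inside, 72 mm tall, with a thick solid bottom (inner floor 26 mm above the underside), so a smaller beaker standing inside it sticks out at least 26 mm. Origin: centre of the underside; z along its axis towards the mouth. At the start it stands on the draining tray. May be absent.
- stopper_a: brick-red rubber stopper: a round plug 24 mm diameter on a wider flange (32 mm diameter, 10 mm thick), 33 mm tall in all; starts standing on its flange on the draining tray. Origin: centre of the flange's outer face (its underside at the start); z along its axis towards the plug end. May be absent.
- stopper_b: brick-red rubber stopper: a round plug 24 mm diameter on a wider flange (32 mm diameter, 10 mm thick), 33 mm tall in all; starts standing on its flange on the draining tray. Origin: centre of the flange's outer face (its underside at the start); z along its axis towards the plug end. May be absent.
- stopper_c: brick-red rubber stopper: a round plug 24 mm diameter on a wider flange (32 mm diameter, 10 mm thick), 33 mm tall in all; starts standing on its flange on the draining tray. Origin: centre of the flange's outer face (its underside at the start); z along its axis towards the plug end. May be absent.
- dish: low round white dish fixed on the bench, 100 mm outside diameter, 94 mm inside, 28 mm high, floor 4 mm thick. Origin: centre of its underside.
- pad: round cork pad lying fixed on the bench, 160 mm diameter, 4 mm thick. Origin: centre of its underside.
- rig: draining rig fixed on the bench: a white base 270 x 336 x 10 mm that carries the aluminium draining tray (hinged along the far, +x, side) and the red prop leg. Origin: centre of the base's underside; x towards the hinge side, z up. The handle of the leg sticks out on its -y side.
- tray (a joint): angle of the draining tray about its hinge line (along the rig's y, 122 mm to +x of the rig's origin, 50.5 mm up): 0 lying level, grows as the near edge rises; about 0.6 when it stands on the locked leg. The tray is about 0.6 kg, 240 x 290 mm, and its floor lies 53 mm above the bench when level.
- tray_mid (a point): centre of the upper face of the tray's floor; the low rim round the tray is 11 mm high.
- leg (a joint): angle of the red U-shaped prop leg about its pivot: 0 stowed (lying under the tray, pointing to the rig's +x), grows as it swings up and over towards -x. Its cross-bar lifts the tray from below. Over-centre is near 1.0: before that the return spring (up to 0.05 N m) and the tray's weight drive it back to 0; past it the tray's weight drives it on against its end stop at 1.42 and keeps it locked there. Swinging it takes up to about 10 N at the handle.
- leg_handle (a point): middle of the grip length of the leg's handle: a red round rod, 14 mm diameter, 84 mm long, parallel to the rig's y, free of other parts for about 25 mm either side along y; 69 mm above the bench when stowed and 165 mm when locked. It travels on an arc of 130 mm radius about leg_pivot, starting 0.26 rad above level. Axes as those of the leg: y along the rod.
- leg_pivot (a point): point on the leg's pivot line (parallel to the rig's y, 35 mm above the bench), 55 mm to -x and 207 mm to -y of the rig's origin, level in y with leg_handle; turns with the leg.
- spray: bystander, to be left alone: white spray bottle with a blue head, about 72 mm across, 200 mm tall. Origin: centre of the underside.
- wash_bottle: bystander, to be left alone: white wash bottle with red cap, 60 mm across, 150 mm tall. Origin: centre of the underside.
- tape_roll: bystander, to be left alone: paper-coloured tape roll lying flat, 90 mm across, 20 mm high. Origin: centre of the underside.
- marker: bystander, to be left alone: white marker pen with black cap, 130 mm long, lying. Origin: about the middle of the underside.
- tip_box: bystander, to be left alone: white box with yellow lid, 124 x 89 x 80 mm. Origin: centre of the underside.
- pen_pot: bystander, to be left alone: glass pot with pens, 70 mm across, 165 mm tall. Origin: centre of the underside.
Things that resemble listed ones, but are neither listed nor needed, are in the scene too. Of the things shaped like the beaker_c, the green one is meant.

How it is judged (in metres and radians):
On the way, in this order (a step that is already met when the one before it is completed fails the run):
1. the beakers stand nested, largest to smallest, on the cork pad and the stoppers lie in the dish (horizontal distance between each of beaker_a, beaker_b, beaker_c, beaker_d and pad below 0.055 m and angle between each of beaker_a, beaker_b, beaker_c, beaker_d's own z axis and vertical below 0.12 rad and height (world z) of beaker_a below 0.01 m and linear speed of each of beaker_a, beaker_b, beaker_c, beaker_d, stopper_a, stopper_b, stopper_c below 0.03 m/s and horizontal distance between beaker_a and beaker_b below 0.008 m and z of beaker_b in the frame of beaker_a between 0.02 and 0.032 m and horizontal distance between beaker_a and beaker_c below 0.0145 m and z of beaker_c in the frame of beaker_a between 0.02 and 0.058 m and horizontal distance between beaker_a and beaker_d below 0.021 m and z of beaker_d in the frame of beaker_a between 0.02 and 0.084 m and height (world z) of beaker_b below 0.036 m and horizontal distance between beaker_b and beaker_c below 0.008 m and z of beaker_c in the frame of beaker_b between 0.02 and 0.032 m and horizontal distance between beaker_b and beaker_d below 0.0145 m and z of beaker_d in the frame of beaker_b between 0.02 and 0.058 m and height (world z) of beaker_c below 0.062 m and horizontal distance between beaker_c and beaker_d below 0.008 m and z of beaker_d in the frame of beaker_c between 0.02 and 0.032 m and height (world z) of beaker_d below 0.088 m and horizontal distance between each of stopper_a, stopper_b, stopper_c and dish below 0.05 m and height (world z) of each of stopper_a, stopper_b, stopper_c below 0.06 m), for 0.2 s.
2. the prop leg is locked past over-centre and the tray is up (value of joint leg above 1.3 rad and value of joint tray above 0.45 rad), for 0.3 s.
At the end, for the whole second after the job is handed in: All beakers present upright (0.12 rad), at rest, centres within 55 mm of the pad's centre, each on the floor inside the next larger (within the play). Stoppers in the dish (origin within 50 mm of its centre, below 60 mm). Leg at its locked stop (over 1.30 rad), tray standing on it (over 0.45 rad) (all of step 1 and all of step 2 and contact force between leg and tray above 0.3 N and velocity of joint leg below 0.1 rad/s); the robot touches nothing.
It fails at once if a bystander was moved more than 40 mm or knocked over (distance of any of spray, wash_bottle, tape_roll, marker, tip_box, pen_pot from where it was at the start of the episode above 0.04 m or angle between any of spray, wash_bottle, pen_pot's own z axis and vertical above 0.6 rad).
Of beaker_a, beaker_b, beaker_c, beaker_d only 3 to 4 are there at a start; the rules pass over those that are not, and their reading is None.
Of stopper_a, stopper_b, stopper_c only 2 to 3 are there at a start; the rules pass over those that are not, and their reading is None.
At some moment in a run one of beaker_a, beaker_b, beaker_c, beaker_d, stopper_a, stopper_b, stopper_c may be knocked a few centimetres aside while the robot is not near it.
Once in a run the grip may slacken for a moment while it holds something.
It also fails if it takes over 210 s, if anything falls off the work surface, if the arm or the gripper's body presses on something with over 40 N, if the wrist force passes 120 N, or if a joint passes its speed limit or range.

## Robot

A 6-joint arm with a two-finger parallel gripper is mounted at the origin on the work surface. World frame = base frame: x ahead of the robot, y to its left, z up, the work surface at z = 0. Lengths are in m, angles in degrees, forces in N, time in s.
With the tool pointing down it reaches from about 0.275 to 0.75 m from the base axis. Payload 10.2 kg.
Tool frame: the origin (TCP) lies at the very end of the fingers, on their centre line; the grasp point (between the pads) lies 19 mm behind it; z points along the fingers, y is the direction in which the jaws open and shut (so a half turn about z gives the same grasp; the last joint's range is limited). The gripper opens to 88 mm and grips with 3 to 60 N. Pads are 18 mm wide; open, the fingers measure 123 mm over their backs; the gripper's body (75 mm by 187 mm) begins 45 mm behind the grasp point.
Start: joints at [51.142, 17.928, 85.812, -0, 76.261, -12.8], TCP at [0.231, 0.472, 0.239] pointing down, gripper open.
Joint ranges: [-168.41, 168.41], [-55.51, 124.54], [10.69, 146.95], [-70.63, 250.63], [1, 178], [-165.06, 165.06]. Speed limits (degrees/s): [136.94, 136.94, 172.46, 180, 180, 180].

## Interface

Orientations are given as a 3x3 rotation matrix whose columns are the frame's x, y, z axes.
In Python, from station import robot, eyes gives the robot as it stands. The module is installed in compiled form; this text tells all that it offers.
- The arm moves only by the tool send_rows, never from a script. Its arguments are lists of equal length, an entry for each row: "delta_rot": the turn, a rotation vector about the tool's x, y, z in degrees, a list of three; "offset": the shift along the tool's x, y, z in m, a list of three; "hand": the closure in counts, from 0 (fully open) to 255 (shut). A call has 1 to 20 rows; each row is the pose to reach, as a shift and turn from the pose commanded when the call began, along the tool's axes at that moment; what a row does not reach only later rows make up. A row lasts 1/8 s, in which the tool goes at most 62.5 mm and 10.7 degrees, less where a joint would pass 70% of its speed; a pose out of reach is approached as far as the arm can. A call with a gripper value outside its range is refused whole. The fingers move at their own pace and stop on an object; "newtons" is the grip in N (left out, the last holds). Time passes only in rows, so rows that repeat a pose let the fingers close. It gives the time, the measured TCP pose, the force and the opening at its end, in the units of the state.
- robot.sense(): the state, without advancing time (a new reading comes with each control period).
- eyes.camera(name): name is "scene" or "top" or "wrist"; returns (picture, depth): 420x560x3 uint8, red, green, blue; 420x560 float32, m along the optical axis (not along the pixel's ray), 0 where there is no reading.
- eyes.camera_info(name): a dict with "intrinsics" (3x3 intrinsics, pixels), "k1" (the pictures are not rectified: a ray, as slopes to the right and down, at radius r is drawn at 1 + k1 r^2 times it, then the intrinsics apply), "world_from_camera" (4x4, takes a point from camera to world coordinates). Camera axes: x right, y down, z forward; pixel columns grow to the right and rows downward; lengths in m; the calibration is good to about 2 mm. A picture is of the moment at which its call begins: read the wrist's pose just before it. camera_info takes no time and is no camera call; for the wrist camera it gives the pose at the moment of the call.
- robot.finish_job(): hands the job in, once; it reports no verdict.
The state is a dict: "clock": time; "joints": joint angles; "dq": joint speeds; "effort": joint torques, N m; "position": TCP position; "ee_rot": TCP orientation; "ft_force": force on the tool from outside, world axes, zero at the start; "wrist_torque": the same for the moment, N m; "grip_width": finger opening in m.
Only numpy, scipy, OpenCV 4.12 (cv2) and the standard library are available. Lean on these libraries where they do the work, as an engineer would, in place of code of your own. Each camera call takes 0.05 s, during which the arm holds its last target. There are 200 camera calls.

## Working session

There is one attempt and no reset: what is moved stays moved. The work goes in short steps, Python scripts to look and compute and a tool call to move; the robot and the scene stay as the last step left them, time stands still between calls to the robot, and variables do not carry over. Pictures are saved under pics/ and viewed, about 12 in all and at most 16, crops included, and the job is handed in when it is done.

Besides the shell and the picture viewer there is one more tool, called after "Request:" by a JSON object that holds its "api" and its "payload". send_rows: Moves the arm, as the interface text tells. Its arguments: {"type":"object","properties":{"delta_rot":{"type":"array"},"offset":{"type":"array"},"hand":{"type":"array"},"newtons":{"type":"number"}},"required":["delta_rot","offset","hand"]}

```bash
mkdir -p pics
cat > h.py <<'E'
import numpy as np, cv2
from station import robot, eyes
def snap(name, tag):
    info=eyes.camera_info(name); p,d=eyes.camera(name)
    cv2.imwrite(f'pics/{tag}.png',p[:,:,::-1]); np.savez(f'pics/{tag}.npz',p=p,d=d,K=info['intrinsics'],k1=info['k1'],T=info['world_from_camera'])
    return load(tag)
def load(tag): return dict(np.load(f'pics/{tag}.npz'))
def rays(c,u,v):
    K=c['K'];x=(np.asarray(u,float)-K[0,2])/K[0,0];y=(np.asarray(v,float)-K[1,2])/K[1,1]
    a,b=x.copy(),y.copy()
    for _ in range(20):
        s=1+c['k1']*(a*a+b*b);a,b=x/s,y/s
    return np.stack([a,b,np.ones_like(a)],-1)
def world(c,u,v):   # by depth
    d=c['d'][np.asarray(v,int),np.asarray(u,int)]
    P=rays(c,u,v)*np.asarray(d)[...,None]
    return P@c['T'][:3,:3].T+c['T'][:3,3]
def plane(c,u,v,z): # ray hit at height z
    D=rays(c,u,v)@c['T'][:3,:3].T;o=c['T'][:3,3]
    return o+D*((z-o[2])/D[...,2])[...,None]
def cloud(c):
    h,w=c['d'].shape;v,u=np.mgrid[:h,:w]
    return world(c,u,v)
E
python3 - <<'E'
from h import *
s=robot.sense();print({k:np.round(v,3).tolist() for k,v in s.items()})
for n in('scene','top'):
    c=snap(n,n+'0');print(n,c['K'].tolist(),c['k1'],np.round(c['T'],3).tolist(),(c['d']>0).mean())
a=cv2.imread('pics/top0.png');cv2.imwrite('pics/top0b.png',cv2.resize(a,(800,600),interpolation=cv2.INTER_CUBIC))
a=cv2.imread('pics/scene0.png');cv2.imwrite('pics/scene0b.png',cv2.resize(a,(800,600),interpolation=cv2.INTER_CUBIC))
E
```

```text
{'clock': 0.0, 'joints': [51.144, 17.958, 85.853, 0.001, 76.259, -12.799], 'dq': [0.047, -0.072, -0.016, 0.023, 0.06, -0.063], 'effort': [0.0, -40.221, -25.227, 0.069, 0.035, -0.0], 'position': [0.23, 0.471, 0.238], 'ee_rot': [[-0.898, 0.439, -0.001], [0.439, 0.898, -0.001], [0.0, -0.001, -1.0]], 'ft_force': [-0.095, -0.44, -0.298], 'wrist_torque': [0.013, -0.022, -0.009], 'grip_width': 0.088}
scene [[399.3707211924514, 0.0, 279.1809785167724], [0.0, 399.3707211924514, 201.60214293088956], [0.0, 0.0, 1.0]] -0.10177176236602584 [[0.819, 0.491, -0.297, 0.936], [0.574, -0.687, 0.445, -0.513], [0.014, -0.535, -0.845, 1.023], [0.0, 0.0, 0.0, 1.0]] 0.9960374149659864
top [[409.6860787609891, 0.0, 287.4282707155198], [0.0, 409.6860787609891, 210.29817214841907], [0.0, 0.0, 1.0]] 0.018057749843459307 [[-0.012, -0.982, 0.187, 0.383], [-1.0, 0.01, -0.012, 0.01], [0.01, -0.187, -0.982, 1.08], [0.0, 0.0, 0.0, 1.0]] 0.9961692176870748
```

View pics/top0b.png

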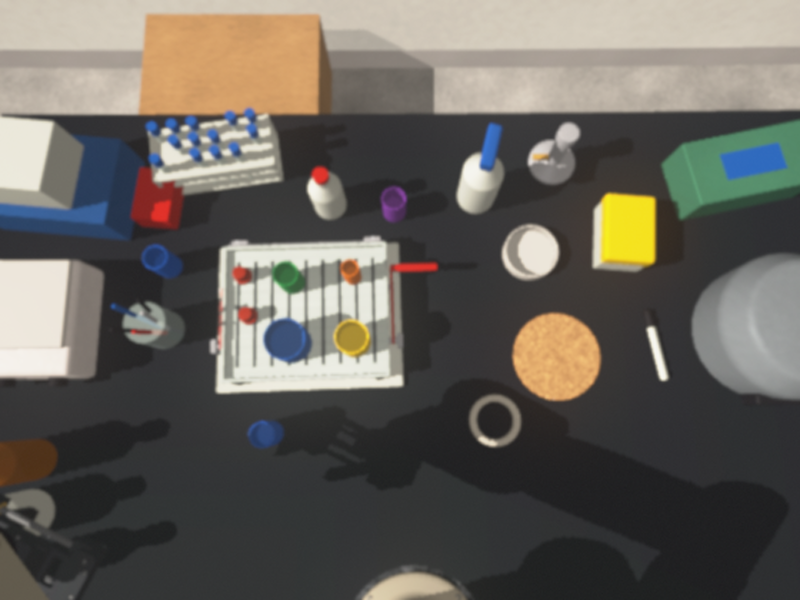

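View pics/scene0b.png

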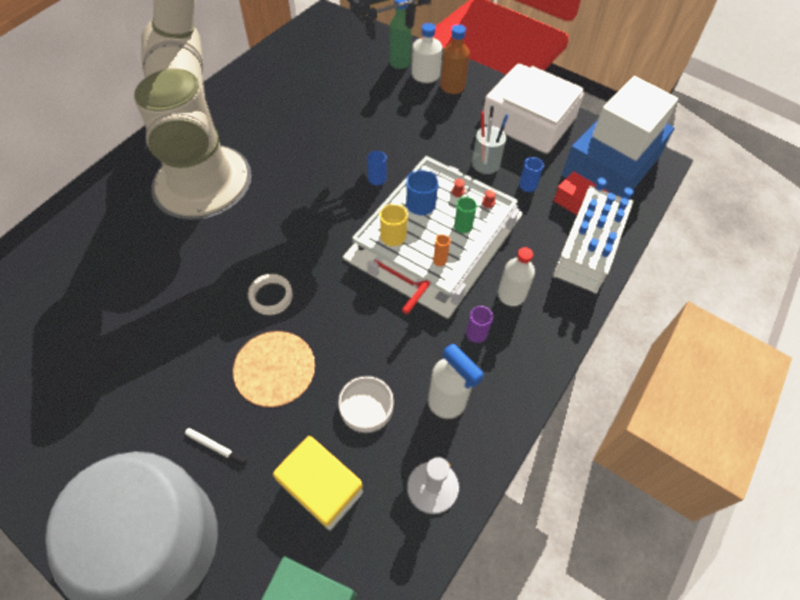

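Top view (800x600): beakers are blue (286,340), yellow (352,337), green (288,276) and orange (350,270). Stoppers are at (241,274) and (246,314), so only two are present. The pad is at (556,356), the dish at (531,252) and the handle at (415,267). Lookalikes are the small blue cups at (160,260) and (265,433), the purple cup at (394,203) and the red block at (160,197). All of those are off the tray, so I choose the things standing on it.

```bash
cat > m.py <<'E'
from h import *
# top pts in 800-px coordinates; seeds; height windows
def fitcirc(P):
    A=np.c_[2*P,np.ones(len(P))];s=np.linalg.lstsq(A,(P**2).sum(1),rcond=None)[0];return s[:2],np.sqrt(s[2]+s[:2]@s[:2])
seeds=dict(blue=(286,340,40),yellow=(352,337,32),green=(288,276,28),orange=(350,270,22),st1=(241,274,14),st2=(246,314,14),handle=(415,267,26),dish=(531,252,45),pad=(556,356,60))
ss=dict(blue=(422,192,30),yellow=(394,225,26),green=(466,214,24),orange=(442,250,22),st1=(489,199,12),st2=(459,188,12),handle=(416,297,20),dish=(366,404,45),pad=(274,369,55))
E
python3 - <<'E'
from m import *
for n,S in(('top0',seeds),('scene0',ss)):
    c=load(n);W=cloud(c);hsv=cv2.cvtColor(c['p'],cv2.COLOR_RGB2HSV).astype(int);H,Sa,V=[hsv[...,i] for i in range(3)]
    v,u=np.mgrid[:420,:560]
    for k,(a,b,r) in S.items():
        m=(np.hypot(u*800/560-a,v*600/420-b)<r)
        col={'blue':(H>100)&(H<125)&(Sa>90),'yellow':(H>18)&(H<35)&(Sa>100),'green':(H>50)&(H<90)&(Sa>80),'orange':(H>4)&(H<18)&(Sa>120),'st1':((H<8)|(H>170))&(Sa>100),'dish':(W[...,2]>.018),'pad':(H>5)&(H<25)&(Sa>80)}
        m&=col.get(k if k in col else 'st1')
        P=W[m];P=P[np.isfinite(P).all(1)]
        zt=np.percentile(P[:,2],90);Q=P[P[:,2]>zt-.008]
        lo,hi=np.percentile(Q,[3,97],axis=0)
        print(n,k,m.sum(),'z90',zt.round(3),'mid',((lo+hi)/2).round(3),'ext',(hi-lo).round(3),'med',np.median(Q,0).round(3))
E
```

```text
top0 blue 711 z90 0.118 mid [0.503 0.206 0.12 ] ext [0.066 0.067 0.018] med [0.502 0.195 0.121]
top0 yellow 525 z90 0.124 mid [0.506 0.097 0.123] ext [0.055 0.054 0.009] med [0.507 0.098 0.124]
top0 green 313 z90 0.123 mid [0.521 0.131 0.536] ext [0.222 0.195 0.841] med [0.607 0.205 0.123]
top0 orange 176 z90 0.125 mid [0.549 0.075 0.432] ext [0.174 0.077 0.629] med [0.62  0.097 0.125]
top0 st1 119 z90 0.088 mid [0.624 0.296 0.086] ext [0.02  0.021 0.007] med [0.624 0.295 0.086]
top0 st2 122 z90 0.087 mid [0.553 0.283 0.085] ext [0.021 0.021 0.007] med [0.553 0.281 0.086]
top0 handle 247 z90 0.075 mid [ 0.637 -0.007  0.072] ext [0.013 0.076 0.008] med [ 0.635 -0.009  0.072]
top0 dish 225 z90 0.031 mid [ 0.553 -0.133  0.552] ext [0.341 0.286 1.056] med [ 0.668 -0.22   0.028]
top0 pad 3149 z90 0.006 mid [ 0.481 -0.269  0.004] ext [0.144 0.144 0.008] med [ 0.481 -0.269  0.004]
scene0 blue 582 z90 0.121 mid [0.507 0.21  0.121] ext [0.068 0.068 0.015] med [0.505 0.198 0.12 ]
scene0 yellow 491 z90 0.122 mid [0.509 0.1   0.122] ext [0.055 0.055 0.013] med [0.512 0.095 0.121]
scene0 green 287 z90 0.123 mid [0.615 0.211 0.122] ext [0.039 0.041 0.014] med [0.616 0.199 0.121]
scene0 orange 190 z90 0.123 mid [0.626 0.102 0.122] ext [0.028 0.029 0.013] med [0.629 0.097 0.122]
scene0 st1 90 z90 0.087 mid [0.628 0.295 0.086] ext [0.02  0.016 0.007] med [0.627 0.296 0.086]
scene0 st2 86 z90 0.088 mid [ 0.72  -0.066  0.501] ext [0.35  0.72  0.839] med [0.556 0.283 0.086]
scene0 handle 182 z90 0.074 mid [ 0.639 -0.007  0.072] ext [0.012 0.077 0.008] med [ 0.64  -0.01   0.072]
scene0 dish 214 z90 0.03 mid [ 0.783 -0.345  0.523] ext [0.306 0.336 1.001] med [ 0.681 -0.229  0.027]
scene0 pad 2454 z90 0.006 mid [ 0.483 -0.269  0.003] ext [0.141 0.141 0.008] med [ 0.485 -0.27   0.003]
```

Heights agree with the text: rims at about 0.124, stopper tops 0.087 and handle top 0.074. Next I move above the tray for a wrist view, aligning the tool with the world axes.

Request:
{"api": "send_rows", "payload": {"delta_rot": [[0, 0, -10], [0, 0, -20], [0, 0, -26], [0, 0, -26], [0, 0, -26], [0, 0, -26], [0, 0, -26], [0, 0, -26], [0, 0, -26], [0, 0, -26], [0, 0, -26], [0, 0, -26]], "offset": [[0, 0, -0.05], [-0.05, -0.014, -0.1], [-0.1, -0.028, -0.12], [-0.15, -0.042, -0.12], [-0.2, -0.056, -0.12], [-0.25, -0.07, -0.12], [-0.3, -0.084, -0.12], [-0.35, -0.098, -0.12], [-0.4, -0.112, -0.12], [-0.424, -0.117, -0.12], [-0.424, -0.117, -0.12], [-0.424, -0.117, -0.12]], "hand": [0, 0, 0, 0, 0, 0, 0, 0, 0, 0, 0, 0], "newtons": 15}}

```text
clock: 1.6
position: [0.5595, 0.181, 0.3587]
ee_rot: [[-1.0, 0.0, -0.0], [0.0, 1.0, 0.0], [0.0, 0.0, -1.0]]
ft_force: [-0.4, -0.1, 0.2]
grip_width: 0.0879
```

Run:
```python
from m import *
s=robot.sense();print(np.round(s['position'],4),np.round(s['ee_rot'],3).tolist(),np.round(s['joints'],1))
c=snap('wrist','w1');print(np.round(c['T'],3).tolist(),c['K'][0,0])
a=cv2.imread('pics/w1.png');cv2.imwrite('pics/w1b.png',cv2.resize(a,(800,600),interpolation=cv2.INTER_CUBIC))
t=load('top0');W=cloud(t);v,u=np.mgrid[:420,:560];uu,vv=u*800/560,v*600/420
m=(np.hypot(uu-531,vv-252)<45)&(W[...,2]>.018)&(W[...,2]<.035);P=W[m][:,:2];print('dish',fitcirc(P))
for k,(a,b,r) in dict(spray=(482,180,60),wash=(328,195,50),tip=(628,230,60),purple=(394,203,30),tape=(495,420,40)).items():
    m=(np.hypot(uu-a,vv-b)<r)&(W[...,2]>.012)&(W[...,2]<.3);P=W[m];print(k,np.percentile(P,[2,98],axis=0).round(3).tolist())
```

```text
[0.5595 0.181  0.3587] [[-1.0, 0.0, -0.0], [0.0, 1.0, 0.0], [0.0, 0.0, -1.0]] [  6.5  23.8  60.1   0.   96.2 -83.5]
[[0.0, 0.951, 0.308, 0.481], [1.0, -0.0, 0.0, 0.181], [0.0, 0.308, -0.951, 0.504], [0.0, 0.0, 0.0, 1.0]] 324.97288444740263
dish (array([ 0.6752498 , -0.22755854]), np.float64(0.0481782249985367))
spray [[0.758, -0.246, 0.014], [0.855, -0.096, 0.202]]
wash [[0.685, 0.12, 0.017], [0.791, 0.174, 0.152]]
tip [[0.641, -0.515, 0.015], [0.763, -0.349, 0.083]]
purple [[0.742, 0.007, 0.017], [0.784, 0.046, 0.073]]
tape [[0.326, -0.192, 0.014], [0.41, -0.108, 0.023]]
```

View pics/w1b.png

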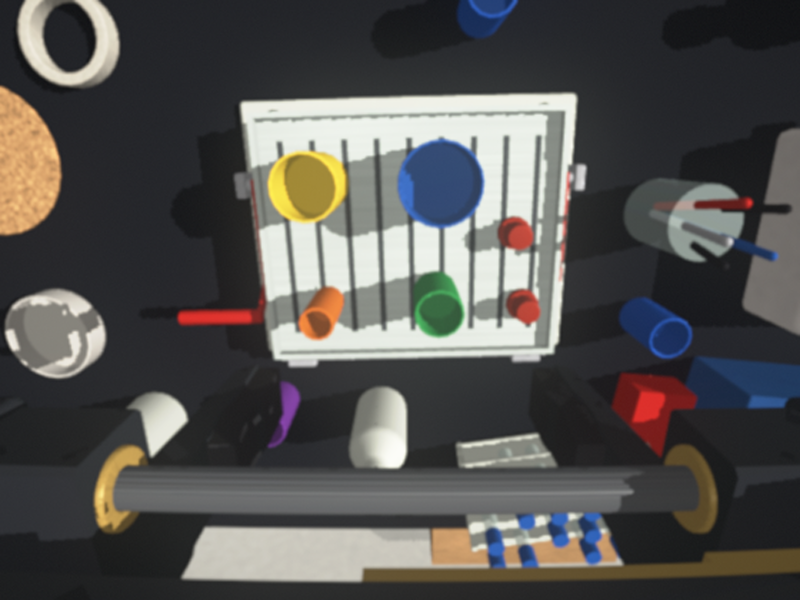

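Wrist view (800x600): blue is at (441,183), yellow (307,186), green (439,305), orange (322,315), stoppers (515,233) and (522,306). This gives me a second, closer measurement of all of them.

```bash
cat >> m.py <<'E'
COL=dict(blue=lambda H,S:(H>100)&(H<125)&(S>90),yellow=lambda H,S:(H>18)&(H<35)&(S>100),green=lambda H,S:(H>50)&(H<90)&(S>80),orange=lambda H,S:(H>4)&(H<18)&(S>120),st=lambda H,S:((H<8)|(H>170))&(S>100))
def locate(c,k,xy,r,zlo,zhi):
    "rim/top circle of colour k near xy, points with height in zlo..zhi"
    W=cloud(c);h=cv2.cvtColor(c['p'],cv2.COLOR_RGB2HSV).astype(int)
    m=COL[k](h[...,0],h[...,1])&(np.hypot(W[...,0]-xy[0],W[...,1]-xy[1])<r)&(W[...,2]>zlo)&(W[...,2]<zhi)
    P=W[m]
    if len(P)<8: return None
    c2,R=cv2.minEnclosingCircle(P[:,:2].astype(np.float32))
    lo,hi=np.percentile(P[:,:2],[2,98],axis=0)
    return len(P),np.round(c2,4),round(R,4),'mid',((lo+hi)/2).round(4),'ext',(hi-lo).round(4),'zmax',P[:,2].max().round(4)
E
python3 - <<'E'
from m import *
for n in('w1','top0','scene0'):
    c=load(n)
    for k,xy in(('blue',(.505,.208)),('yellow',(.508,.098)),('green',(.612,.209)),('orange',(.623,.1)),):
        print(n,k,locate(c,k,xy,.05,.112,.135))
    for xy in((.626,.295),(.555,.282)): print(n,'st',locate(c,'st',xy,.03,.08,.1))
E
```

```text
w1 blue (453, array([0.505 , 0.2087]), 0.035, 'mid', array([0.5048, 0.2085]), 'ext', array([0.0666, 0.0662]), 'zmax', np.float64(0.1263))
w1 yellow (525, array([0.5069, 0.0988]), 0.0286, 'mid', array([0.5065, 0.0991]), 'ext', array([0.0536, 0.0542]), 'zmax', np.float64(0.1264))
w1 green (363, array([0.6137, 0.2096]), 0.022, 'mid', array([0.6132, 0.209 ]), 'ext', array([0.0417, 0.0409]), 'zmax', np.float64(0.126))
w1 orange (264, array([0.6225, 0.1023]), 0.0156, 'mid', array([0.6222, 0.1026]), 'ext', array([0.0288, 0.0292]), 'zmax', np.float64(0.1268))
w1 st (224, array([0.6252, 0.298 ]), 0.0117, 'mid', array([0.6249, 0.2975]), 'ext', array([0.0204, 0.0211]), 'zmax', np.float64(0.0869))
w1 st (259, array([0.5543, 0.285 ]), 0.0121, 'mid', array([0.5536, 0.2847]), 'ext', array([0.0199, 0.0215]), 'zmax', np.float64(0.0879))
top0 blue (104, array([0.5036, 0.2065]), 0.0346, 'mid', array([0.5035, 0.2059]), 'ext', array([0.0659, 0.0665]), 'zmax', np.float64(0.1298))
top0 yellow (109, array([0.5059, 0.0968]), 0.0285, 'mid', array([0.506 , 0.0974]), 'ext', array([0.0546, 0.0539]), 'zmax', np.f
[... 728 characters left out ...]
ow (128, array([0.5099, 0.1012]), 0.0305, 'mid', array([0.509 , 0.1003]), 'ext', array([0.0545, 0.0559]), 'zmax', np.float64(0.1288))
scene0 green (88, array([0.6158, 0.2117]), 0.0232, 'mid', array([0.6153, 0.211 ]), 'ext', array([0.0387, 0.0427]), 'zmax', np.float64(0.1291))
scene0 orange (61, array([0.6255, 0.1029]), 0.0168, 'mid', array([0.6258, 0.1024]), 'ext', array([0.0279, 0.0294]), 'zmax', np.float64(0.1287))
scene0 st (33, array([0.6278, 0.2957]), 0.0125, 'mid', array([0.6275, 0.2954]), 'ext', array([0.0205, 0.0191]), 'zmax', np.float64(0.0905))
scene0 st (37, array([0.5564, 0.2864]), 0.0118, 'mid', array([0.5548, 0.2854]), 'ext', array([0.0189, 0.0187]), 'zmax', np.float64(0.0896))
```

Measurements agree within 3 mm. I grasp the blue beaker first.

Request:
{"api": "send_rows", "payload": {"delta_rot": [[0, 0, 0], [0, 0, 0], [0, 0, 0], [0, 0, 0], [0, 0, 0], [0, 0, 0], [0, 0, 0], [0, 0, 0], [0, 0, 0], [0, 0, 0], [0, 0, 0], [0, 0, 0], [0, 0, 0], [0, 0, 0], [0, 0, 0]], "offset": [[0.03, 0.015, 0.05], [0.0545, 0.0275, 0.1], [0.0545, 0.0275, 0.15], [0.0545, 0.0275, 0.2], [0.0545, 0.0275, 0.24], [0.0545, 0.0275, 0.272], [0.0545, 0.0275, 0.272], [0.0545, 0.0275, 0.272], [0.0545, 0.0275, 0.272], [0.0545, 0.0275, 0.272], [0.0545, 0.0275, 0.272], [0.0545, 0.0275, 0.272], [0.0545, 0.0275, 0.23], [0.0545, 0.0275, 0.18], [0.0545, 0.0275, 0.15]], "hand": [0, 0, 0, 0, 0, 0, 0, 255, 255, 255, 255, 255, 255, 255, 255], "newtons": 20}}

```text
clock: 3.52
position: [0.506, 0.2079, 0.2116]
ee_rot: [[-1.0, 0.001, 0.003], [0.001, 1.0, 0.0], [-0.003, 0.0, -1.0]]
ft_force: [0.8, -0.9, -1.5]
grip_width: 0.0701
```

Request:
{"api": "send_rows", "payload": {"delta_rot": [[0, 0, 0], [0, 0, 0], [0, 0, 0], [0, 0, 0], [0, 0, 0], [0, 0, 0], [0, 0, 0], [0, 0, 0], [0, 0, 0], [0, 0, 0], [0, 0, 0], [0, 0, 0], [0, 0, 0], [0, 0, 0], [0, 0, 0]], "offset": [[0.003, -0.04, 0], [0.005, -0.095, 0], [0.008, -0.15, 0], [0.01, -0.205, 0], [0.013, -0.26, 0], [0.016, -0.315, 0], [0.018, -0.37, 0], [0.021, -0.425, 0], [0.023, -0.46, 0], [0.023, -0.477, 0.03], [0.023, -0.477, 0.08], [0.023, -0.477, 0.12], [0.023, -0.477, 0.15], [0.023, -0.477, 0.155], [0.023, -0.477, 0.155]], "hand": [255, 255, 255, 255, 255, 255, 255, 255, 255, 255, 255, 255, 255, 255, 255]}}

```text
clock: 5.4
position: [0.4826, -0.2695, 0.0547]
ee_rot: [[-1.0, 0.001, 0.001], [0.001, 1.0, -0.001], [-0.001, -0.001, -1.0]]
ft_force: [-0.2, 0.0, -1.7]
grip_width: 0.0702
```

Request:
{"api": "send_rows", "payload": {"delta_rot": [[0, 0, 0], [0, 0, 0], [0, 0, 0], [0, 0, 0], [0, 0, 0], [0, 0, 0], [0, 0, 0], [0, 0, 0], [0, 0, 0], [0, 0, 0], [0, 0, 0], [0, 0, 0]], "offset": [[0, 0, 0.008], [0, 0, 0.0145], [0, 0, 0.0145], [0, 0, 0.0145], [0, 0, 0.0145], [0, 0, 0.0145], [0, 0, -0.02], [0, 0, -0.07], [0, 0, -0.12], [0, 0, -0.17], [0, 0, -0.2], [0, 0, -0.2]], "hand": [255, 255, 255, 0, 0, 0, 0, 0, 0, 0, 0, 0]}}

```text
clock: 6.9
position: [0.4827, -0.2695, 0.2556]
ee_rot: [[-1.0, 0.001, 0.003], [0.001, 1.0, -0.003], [-0.003, -0.003, -1.0]]
ft_force: [1.1, 0.5, -0.9]
grip_width: 0.0878
```

Run:
```python
from m import *
s=robot.sense();print(np.round(s['position'],4),s['grip_width'])
c=snap('wrist','w2');print(locate(c,'blue',(.482,-.269),.06,.06,.09))
t=snap('top','top2')
for k,xy in(('blue',(.482,-.269)),):print(locate(t,k,xy,.06,.06,.09))
for k,xy in(('yellow',(.508,.098)),('green',(.612,.209)),('orange',(.623,.1)),):print(k,locate(t,k,xy,.08,.112,.135))
for xy in((.626,.295),(.555,.282)): print('st',locate(t,'st',xy,.04,.07,.1))
```

```text
[ 0.4827 -0.2695  0.2556] 0.08783769376164309
(803, array([ 0.4803, -0.2702]), 0.0347, 'mid', array([ 0.4798, -0.2699]), 'ext', array([0.0662, 0.0654]), 'zmax', np.float64(0.0773))
(53, array([ 0.4777, -0.2475]), 0.0263, 'mid', array([ 0.4781, -0.2424]), 'ext', array([0.0485, 0.0128]), 'zmax', np.float64(0.0797))
yellow (99, array([0.5059, 0.0966]), 0.0281, 'mid', array([0.5059, 0.0969]), 'ext', array([0.054 , 0.0532]), 'zmax', np.float64(0.1292))
green (79, array([0.6127, 0.2079]), 0.0217, 'mid', array([0.6124, 0.2075]), 'ext', array([0.0406, 0.0412]), 'zmax', np.float64(0.1284))
orange (59, array([0.6222, 0.1009]), 0.0159, 'mid', array([0.6218, 0.1007]), 'ext', array([0.028 , 0.0267]), 'zmax', np.float64(0.1288))
st (86, array([0.6249, 0.2964]), 0.0127, 'mid', array([0.6243, 0.2954]), 'ext', array([0.0206, 0.0213]), 'zmax', np.float64(0.0897))
st (87, array([0.5532, 0.2826]), 0.0123, 'mid', array([0.5528, 0.2824]), 'ext', array([0.0218, 0.0213]), 'zmax', np.float64(0.0897))
```

Blue stands on the pad and nothing else has moved. Next is yellow, gripped high at 23 mm below the rim so it can nest.

Request:
{"api": "send_rows", "payload": {"delta_rot": [[0, 0, 0], [0, 0, 0], [0, 0, 0], [0, 0, 0], [0, 0, 0], [0, 0, 0], [0, 0, 0], [0, 0, 0], [0, 0, 0], [0, 0, 0], [0, 0, 0], [0, 0, 0], [0, 0, 0], [0, 0, 0], [0, 0, 0], [0, 0, 0], [0, 0, 0], [0, 0, 0]], "offset": [[-0.004, 0.055, 0], [-0.008, 0.11, 0], [-0.012, 0.165, 0], [-0.016, 0.22, 0], [-0.02, 0.275, 0], [-0.024, 0.33, 0.02], [-0.025, 0.368, 0.06], [-0.025, 0.368, 0.1], [-0.025, 0.368, 0.14], [-0.025, 0.368, 0.152], [-0.025, 0.368, 0.152], [-0.025, 0.368, 0.152], [-0.025, 0.368, 0.152], [-0.025, 0.368, 0.152], [-0.025, 0.368, 0.152], [-0.025, 0.368, 0.152], [-0.025, 0.368, 0.12], [-0.025, 0.368, 0.08]], "hand": [0, 0, 0, 0, 0, 0, 0, 0, 0, 0, 0, 255, 255, 255, 255, 255, 255, 255]}}

```text
clock: 9.25
position: [0.5069, 0.0988, 0.1738]
ee_rot: [[-1.0, 0.001, -0.003], [0.001, 1.0, 0.0], [0.003, 0.0, -1.0]]
ft_force: [0.2, 0.3, -0.9]
grip_width: 0.0566
```

Request:
{"api": "send_rows", "payload": {"delta_rot": [[0, 0, 0], [0, 0, 0], [0, 0, 0], [0, 0, 0], [0, 0, 0], [0, 0, 0], [0, 0, 0], [0, 0, 0], [0, 0, 0], [0, 0, 0], [0, 0, 0]], "offset": [[0.004, -0.04, -0.02], [0.008, -0.095, -0.02], [0.012, -0.15, -0.02], [0.016, -0.205, -0.02], [0.02, -0.26, -0.02], [0.023, -0.315, -0.02], [0.0255, -0.355, -0.02], [0.0255, -0.369, 0], [0.0255, -0.369, 0.03], [0.0255, -0.369, 0.03], [0.0255, -0.369, 0.03]], "hand": [255, 255, 255, 255, 255, 255, 255, 255, 255, 255, 255]}}

```text
clock: 10.62
position: [0.482, -0.2702, 0.1447]
ee_rot: [[-1.0, 0.001, 0.001], [0.001, 1.0, -0.001], [-0.001, -0.001, -1.0]]
ft_force: [0.3, 0.1, -1.2]
grip_width: 0.0566
```

Run:
```python
from m import *
s=robot.sense();print(np.round(s['position'],4),s['grip_width'])
c=snap('wrist','w3');print(locate(c,'yellow',(.482,-.269),.06,.14,.18));print(locate(c,'blue',(.482,-.269),.06,.06,.09))
t=snap('top','t3');print(locate(t,'yellow',(.482,-.269),.06,.1,.2))
a=cv2.imread('pics/w3.png');cv2.imwrite('pics/w3b.png',a)
```

```text
[ 0.482  -0.2702  0.1447] 0.0566167940717976
(6941, array([ 0.4821, -0.2703]), 0.0303, 'mid', array([ 0.4798, -0.2705]), 'ext', array([0.0542, 0.0537]), 'zmax', np.float64(0.1687))
(766, array([ 0.4792, -0.2696]), 0.0342, 'mid', array([ 0.4642, -0.2695]), 'ext', array([0.036 , 0.0663]), 'zmax', np.float64(0.0774))
None
```

View pics/w3b.png

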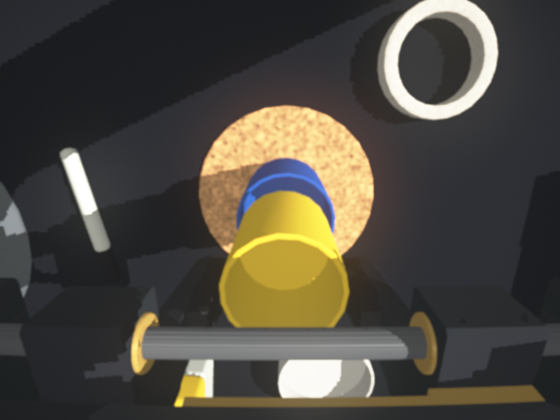

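Yellow (rim at px 285,290) hangs over blue (px 286,200), centred within 1 mm. I lower, release and retreat.

Request:
{"api": "send_rows", "payload": {"delta_rot": [[0, 0, 0], [0, 0, 0], [0, 0, 0], [0, 0, 0], [0, 0, 0], [0, 0, 0], [0, 0, 0], [0, 0, 0], [0, 0, 0], [0, 0, 0], [0, 0, 0], [0, 0, 0], [0, 0, 0]], "offset": [[0, 0, 0.02], [0, 0, 0.04], [0, 0, 0.055], [0, 0, 0.064], [0, 0, 0.064], [0, 0, 0.064], [0, 0, 0.064], [0, 0, 0.064], [0, 0, 0.05], [0, 0, 0], [0, 0, -0.05], [0, 0, -0.1], [0, 0, -0.1]], "hand": [255, 255, 255, 255, 255, 0, 0, 0, 0, 0, 0, 0, 0]}}

```text
clock: 12.35
position: [0.4826, -0.2709, 0.2484]
ee_rot: [[-1.0, 0.001, 0.006], [0.001, 1.0, -0.006], [-0.006, -0.006, -1.0]]
ft_force: [-0.6, 0.5, -0.3]
grip_width: 0.0883
```

```bash
cat > chk.py <<'E'
from m import *
import sys
tag=sys.argv[1]
s=robot.sense();print(np.round(s['position'],4),s['grip_width'])
c=snap('wrist','w'+tag);t=snap('top','t'+tag)
P=(.48,-.27)
for k,z in(('blue',.076),('yellow',.102),('green',.128),('orange',.154)):print('W',k,locate(c,k,P,.05,z-.006,z+.006))
for k,xy in(('yellow',(.508,.098)),('green',(.612,.209)),('orange',(.623,.1)),):print('T',k,locate(t,k,xy,.08,.112,.135))
for xy in((.626,.295),(.555,.282)): print('T st',locate(t,'st',xy,.04,.07,.1))
E
python3 chk.py 4
```

```text
[ 0.4826 -0.2709  0.2484] 0.08827456101152842
W blue (251, array([ 0.479 , -0.2691]), 0.034, 'mid', array([ 0.4674, -0.2692]), 'ext', array([0.0418, 0.0654]), 'zmax', np.float64(0.0774))
W yellow (610, array([ 0.4811, -0.2709]), 0.0284, 'mid', array([ 0.4806, -0.2708]), 'ext', array([0.054 , 0.0541]), 'zmax', np.float64(0.1034))
W green None
W orange None
T yellow None
T green (77, array([0.6136, 0.2083]), 0.0223, 'mid', array([0.6127, 0.2076]), 'ext', array([0.0404, 0.0415]), 'zmax', np.float64(0.1273))
T orange (61, array([0.622 , 0.1009]), 0.0157, 'mid', array([0.6215, 0.1006]), 'ext', array([0.0285, 0.0267]), 'zmax', np.float64(0.1288))
T st (87, array([0.6255, 0.2957]), 0.0121, 'mid', array([0.6244, 0.2952]), 'ext', array([0.0206, 0.0215]), 'zmax', np.float64(0.0904))
T st (87, array([0.5524, 0.2826]), 0.0118, 'mid', array([0.5525, 0.2826]), 'ext', array([0.0211, 0.0214]), 'zmax', np.float64(0.0894))
```

Yellow is seated, with its rim at 0.103. Now green.

Request:
{"api": "send_rows", "payload": {"delta_rot": [[0, 0, 0], [0, 0, 0], [0, 0, 0], [0, 0, 0], [0, 0, 0], [0, 0, 0], [0, 0, 0], [0, 0, 0], [0, 0, 0], [0, 0, 0], [0, 0, 0], [0, 0, 0], [0, 0, 0], [0, 0, 0], [0, 0, 0], [0, 0, 0], [0, 0, 0], [0, 0, 0], [0, 0, 0], [0, 0, 0]], "offset": [[-0.015, 0.053, 0], [-0.03, 0.106, 0], [-0.045, 0.16, 0], [-0.06, 0.213, 0], [-0.075, 0.266, 0], [-0.09, 0.32, 0], [-0.105, 0.373, 0], [-0.12, 0.426, 0], [-0.132, 0.4795, 0.02], [-0.132, 0.4795, 0.06], [-0.132, 0.4795, 0.11], [-0.132, 0.4795, 0.142], [-0.132, 0.4795, 0.142], [-0.132, 0.4795, 0.142], [-0.132, 0.4795, 0.142], [-0.132, 0.4795, 0.142], [-0.132, 0.4795, 0.142], [-0.132, 0.4795, 0.142], [-0.132, 0.4795, 0.09], [-0.132, 0.4795, 0.05]], "hand": [0, 0, 0, 0, 0, 0, 0, 0, 0, 0, 0, 0, 0, 255, 255, 255, 255, 255, 255, 255]}}

```text
clock: 14.95
position: [0.6142, 0.2092, 0.1955]
ee_rot: [[-1.0, 0.001, 0.001], [0.001, 1.0, 0.0], [-0.001, 0.0, -1.0]]
ft_force: [0.1, -0.3, -0.6]
grip_width: 0.0434
```

Request:
{"api": "send_rows", "payload": {"delta_rot": [[0, 0, 0], [0, 0, 0], [0, 0, 0], [0, 0, 0], [0, 0, 0], [0, 0, 0], [0, 0, 0], [0, 0, 0], [0, 0, 0], [0, 0, 0], [0, 0, 0], [0, 0, 0], [0, 0, 0]], "offset": [[0.012, -0.045, -0.02], [0.027, -0.1, -0.02], [0.042, -0.153, -0.02], [0.057, -0.206, -0.02], [0.071, -0.26, -0.02], [0.086, -0.313, -0.02], [0.1, -0.366, -0.02], [0.115, -0.42, -0.02], [0.128, -0.465, -0.02], [0.132, -0.48, 0], [0.132, -0.48, 0.025], [0.132, -0.48, 0.025], [0.132, -0.48, 0.025]], "hand": [255, 255, 255, 255, 255, 255, 255, 255, 255, 255, 255, 255, 255]}}

```text
clock: 16.58
position: [0.4821, -0.2707, 0.1697]
ee_rot: [[-1.0, 0.001, 0.001], [0.001, 1.0, -0.001], [-0.001, -0.001, -1.0]]
ft_force: [-0.3, 0.8, -0.8]
grip_width: 0.0435
```

Run:
```python
from m import *
s=robot.sense();print(np.round(s['position'],4),s['grip_width'])
c=snap('wrist','w5');print(locate(c,'green',(.482,-.269),.06,.17,.21));print(locate(c,'yellow',(.482,-.269),.06,.095,.11))
```

```text
[ 0.4821 -0.2707  0.1697] 0.043488461335175664
(5126, array([ 0.4829, -0.2711]), 0.0235, 'mid', array([ 0.4809, -0.2712]), 'ext', array([0.0414, 0.0405]), 'zmax', np.float64(0.1946))
(664, array([ 0.4806, -0.2707]), 0.0285, 'mid', array([ 0.4707, -0.2708]), 'ext', array([0.0361, 0.0545]), 'zmax', np.float64(0.1032))
```

Centred within 1 mm. I lower to 0.106 and release.

Request:
{"api": "send_rows", "payload": {"delta_rot": [[0, 0, 0], [0, 0, 0], [0, 0, 0], [0, 0, 0], [0, 0, 0], [0, 0, 0], [0, 0, 0], [0, 0, 0], [0, 0, 0], [0, 0, 0], [0, 0, 0], [0, 0, 0], [0, 0, 0]], "offset": [[0, 0, 0.02], [0, 0, 0.04], [0, 0, 0.055], [0, 0, 0.063], [0, 0, 0.063], [0, 0, 0.063], [0, 0, 0.063], [0, 0, 0.063], [0, 0, 0.05], [0, 0, 0], [0, 0, -0.05], [0, 0, -0.1], [0, 0, -0.1]], "hand": [255, 255, 255, 255, 255, 0, 0, 0, 0, 0, 0, 0, 0]}}

```text
clock: 18.25
position: [0.4825, -0.2713, 0.2734]
ee_rot: [[-1.0, 0.001, 0.006], [0.001, 1.0, -0.005], [-0.006, -0.005, -1.0]]
ft_force: [-0.8, -0.2, -0.3]
grip_width: 0.0883
```

```bash
python3 chk.py 6
```

```text
[ 0.4825 -0.2713  0.2734] 0.0883224930361139
W blue (216, array([ 0.4791, -0.2691]), 0.0339, 'mid', array([ 0.468 , -0.2696]), 'ext', array([0.0426, 0.0656]), 'zmax', np.float64(0.0772))
W yellow (329, array([ 0.4811, -0.271 ]), 0.0282, 'mid', array([ 0.4739, -0.2708]), 'ext', array([0.0405, 0.055 ]), 'zmax', np.float64(0.1043))
W green (400, array([ 0.4818, -0.2703]), 0.0217, 'mid', array([ 0.4815, -0.2703]), 'ext', array([0.0405, 0.0406]), 'zmax', np.float64(0.1294))
W orange None
T yellow None
T green None
T orange (55, array([0.6226, 0.1005]), 0.0155, 'mid', array([0.6219, 0.1006]), 'ext', array([0.0282, 0.0263]), 'zmax', np.float64(0.1285))
T st (84, array([0.6252, 0.2956]), 0.0118, 'mid', array([0.6244, 0.2954]), 'ext', array([0.0205, 0.0213]), 'zmax', np.float64(0.09))
T st (87, array([0.5531, 0.2831]), 0.0121, 'mid', array([0.5526, 0.2821]), 'ext', array([0.0217, 0.0212]), 'zmax', np.float64(0.0913))
```

Request:
{"api": "send_rows", "payload": {"delta_rot": [[0, 0, 0], [0, 0, 0], [0, 0, 0], [0, 0, 0], [0, 0, 0], [0, 0, 0], [0, 0, 0], [0, 0, 0], [0, 0, 0], [0, 0, 0], [0, 0, 0], [0, 0, 0], [0, 0, 0], [0, 0, 0], [0, 0, 0], [0, 0, 0], [0, 0, 0], [0, 0, 0], [0, 0, 0]], "offset": [[-0.02, 0.053, 0], [-0.04, 0.106, 0], [-0.06, 0.16, 0], [-0.08, 0.213, 0], [-0.1, 0.266, 0], [-0.12, 0.32, 0], [-0.141, 0.3725, 0.03], [-0.141, 0.3725, 0.08], [-0.141, 0.3725, 0.13], [-0.141, 0.3725, 0.167], [-0.141, 0.3725, 0.167], [-0.141, 0.3725, 0.167], [-0.141, 0.3725, 0.167], [-0.141, 0.3725, 0.167], [-0.141, 0.3725, 0.167], [-0.141, 0.3725, 0.167], [-0.141, 0.3725, 0.167], [-0.141, 0.3725, 0.12], [-0.141, 0.3725, 0.06]], "hand": [0, 0, 0, 0, 0, 0, 0, 0, 0, 0, 0, 255, 255, 255, 255, 255, 255, 255, 255]}}

```text
clock: 20.72
position: [0.6224, 0.1017, 0.2089]
ee_rot: [[-1.0, 0.001, -0.003], [0.001, 1.0, 0.0], [0.003, 0.0, -1.0]]
ft_force: [0.6, -1.1, 0.1]
grip_width: 0.0308
```

Request:
{"api": "send_rows", "payload": {"delta_rot": [[0, 0, 0], [0, 0, 0], [0, 0, 0], [0, 0, 0], [0, 0, 0], [0, 0, 0], [0, 0, 0], [0, 0, 0], [0, 0, 0], [0, 0, 0], [0, 0, 0]], "offset": [[0.016, -0.04, -0.02], [0.036, -0.094, -0.02], [0.056, -0.147, -0.02], [0.076, -0.2, -0.02], [0.096, -0.253, -0.02], [0.116, -0.306, -0.02], [0.132, -0.35, -0.02], [0.1405, -0.372, -0.01], [0.1405, -0.372, 0.009], [0.1405, -0.372, 0.009], [0.1405, -0.372, 0.009]], "hand": [255, 255, 255, 255, 255, 255, 255, 255, 255, 255, 255]}}

```text
clock: 22.1
position: [0.4825, -0.27, 0.2004]
ee_rot: [[-1.0, 0.0, 0.001], [0.0, 1.0, -0.001], [-0.001, -0.001, -1.0]]
ft_force: [0.3, 0.3, -0.3]
grip_width: 0.0308
```

Run:
```python
from m import *
s=robot.sense();print(np.round(s['position'],4),s['grip_width'])
c=snap('wrist','w7');print(locate(c,'orange',(.482,-.269),.06,.19,.24));print(locate(c,'green',(.482,-.269),.06,.12,.135))
```

```text
[ 0.4825 -0.27    0.2004] 0.030798279905328903
(4709, array([ 0.4837, -0.2707]), 0.0174, 'mid', array([ 0.4817, -0.2705]), 'ext', array([0.0287, 0.0282]), 'zmax', np.float64(0.2248))
(488, array([ 0.4807, -0.27  ]), 0.0214, 'mid', array([ 0.475 , -0.2699]), 'ext', array([0.0296, 0.0405]), 'zmax', np.float64(0.1288))
```

Request:
{"api": "send_rows", "payload": {"delta_rot": [[0, 0, 0], [0, 0, 0], [0, 0, 0], [0, 0, 0], [0, 0, 0], [0, 0, 0], [0, 0, 0], [0, 0, 0], [0, 0, 0], [0, 0, 0], [0, 0, 0], [0, 0, 0], [0, 0, 0]], "offset": [[0, 0, 0.02], [0, 0, 0.04], [0, 0, 0.055], [0, 0, 0.0675], [0, 0, 0.0675], [0, 0, 0.0675], [0, 0, 0.0675], [0, 0, 0.0675], [0, 0, 0.05], [0, 0, 0], [0, 0, -0.05], [0, 0, -0.08], [0, 0, -0.08]], "hand": [255, 255, 255, 255, 255, 0, 0, 0, 0, 0, 0, 0, 0]}}

```text
clock: 23.78
position: [0.4827, -0.2705, 0.2817]
ee_rot: [[-1.0, 0.001, 0.003], [0.001, 1.0, -0.003], [-0.003, -0.003, -1.0]]
ft_force: [0.3, 0.8, -0.2]
grip_width: 0.0885
```

```bash
python3 chk.py 8
```

```text
[ 0.4827 -0.2705  0.2817] 0.08850295759722962
W blue (203, array([ 0.4779, -0.2683]), 0.0339, 'mid', array([ 0.4676, -0.2694]), 'ext', array([0.0419, 0.0651]), 'zmax', np.float64(0.0777))
W yellow (325, array([ 0.4812, -0.2708]), 0.0281, 'mid', array([ 0.474 , -0.2706]), 'ext', array([0.0406, 0.0543]), 'zmax', np.float64(0.1077))
W green (188, array([ 0.4809, -0.2699]), 0.0211, 'mid', array([ 0.475, -0.27 ]), 'ext', array([0.028, 0.04 ]), 'zmax', np.float64(0.1288))
W orange (356, array([ 0.4821, -0.27  ]), 0.0156, 'mid', array([ 0.4819, -0.2701]), 'ext', array([0.0291, 0.0282]), 'zmax', np.float64(0.1551))
T yellow None
T green None
T orange None
T st (86, array([0.6249, 0.2948]), 0.012, 'mid', array([0.6242, 0.2949]), 'ext', array([0.0204, 0.021 ]), 'zmax', np.float64(0.0904))
T st (87, array([0.5528, 0.283 ]), 0.0121, 'mid', array([0.5528, 0.2822]), 'ext', array([0.0213, 0.0208]), 'zmax', np.float64(0.0905))
```

All four are nested, with rims at 0.077, 0.104, 0.129 and 0.155. Next are the stoppers. I turn the jaws along x there so the gripper body stays clear of the pen pot.

Request:
{"api": "send_rows", "payload": {"delta_rot": [[0, 0, 10], [0, 0, 20], [0, 0, 30], [0, 0, 40], [0, 0, 50], [0, 0, 60], [0, 0, 70], [0, 0, 80], [0, 0, 90], [0, 0, 90], [0, 0, 90], [0, 0, 90], [0, 0, 90], [0, 0, 90], [0, 0, 90], [0, 0, 90], [0, 0, 90], [0, 0, 90], [0, 0, 90], [0, 0, 90]], "offset": [[-0.007, 0.055, 0], [-0.014, 0.11, 0], [-0.021, 0.165, 0], [-0.028, 0.22, 0], [-0.036, 0.275, 0], [-0.043, 0.33, 0], [-0.05, 0.385, 0], [-0.058, 0.44, 0.04], [-0.065, 0.5, 0.08], [-0.0725, 0.555, 0.12], [-0.0725, 0.555, 0.165], [-0.0725, 0.555, 0.2], [-0.0725, 0.555, 0.2145], [-0.0725, 0.555, 0.2145], [-0.0725, 0.555, 0.2145], [-0.0725, 0.555, 0.2145], [-0.0725, 0.555, 0.2145], [-0.0725, 0.555, 0.2145], [-0.0725, 0.555, 0.2145], [-0.0725, 0.555, 0.18]], "hand": [0, 0, 0, 0, 60, 130, 130, 130, 130, 130, 130, 130, 130, 130, 130, 255, 255, 255, 255, 255], "newtons": 15}}

```text
clock: 26.38
position: [0.554, 0.2843, 0.0978]
ee_rot: [[0.001, 1.0, -0.005], [1.0, -0.001, -0.001], [-0.001, -0.005, -1.0]]
ft_force: [-0.6, -0.9, 0.0]
grip_width: 0.0236
```

Request:
{"api": "send_rows", "payload": {"delta_rot": [[0, 0, 0], [0, 0, -10], [0, 0, -20], [0, 0, -30], [0, 0, -40], [0, 0, -50], [0, 0, -60], [0, 0, -70], [0, 0, -80], [0, 0, -90], [0, 0, -90], [0, 0, -90], [0, 0, -90], [0, 0, -90], [0, 0, -90]], "offset": [[0, 0, -0.05], [-0.05, 0.013, -0.08], [-0.105, 0.028, -0.08], [-0.16, 0.042, -0.08], [-0.215, 0.057, -0.08], [-0.27, 0.071, -0.08], [-0.325, 0.086, -0.08], [-0.38, 0.1, -0.08], [-0.435, 0.115, -0.08], [-0.48, 0.127, -0.08], [-0.5125, 0.1355, -0.06], [-0.5125, 0.1355, -0.02], [-0.5125, 0.1355, 0.03], [-0.5125, 0.1355, 0.04], [-0.5125, 0.1355, 0.04]], "hand": [255, 255, 255, 255, 255, 255, 255, 255, 255, 255, 255, 255, 255, 255, 255]}}

```text
clock: 28.25
position: [0.6906, -0.2279, 0.0606]
ee_rot: [[-1.0, 0.001, 0.001], [0.001, 1.0, -0.0], [-0.001, -0.0, -1.0]]
ft_force: [-0.2, -0.0, 0.4]
grip_width: 0.0233
```

Request:
{"api": "send_rows", "payload": {"delta_rot": [[0, 0, 0], [0, 0, 0], [0, 0, 0], [0, 0, 0], [0, 0, 0], [0, 0, 0], [0, 0, 0], [0, 0, 0], [0, 0, 0], [0, 0, 0], [0, 0, 0], [0, 0, 0]], "offset": [[0, 0, 0.02], [0, 0, 0.028], [0, 0, 0.028], [0, 0, 0.028], [0, 0, 0.028], [0, 0, 0.028], [0, 0, 0], [0, 0, -0.05], [0, 0, -0.1], [0, 0, -0.15], [0, 0, -0.17], [0, 0, -0.17]], "hand": [255, 255, 255, 150, 150, 150, 150, 0, 0, 0, 0, 0]}}

```text
clock: 29.75
position: [0.6906, -0.2281, 0.2314]
ee_rot: [[-1.0, 0.001, 0.003], [0.001, 1.0, -0.002], [-0.003, -0.002, -1.0]]
ft_force: [-0.2, -0.3, -0.0]
grip_width: 0.0845
```

```bash
python3 chk.py 9
python3 - <<'E'
from m import *
c=load('w9');t=load('t9')
for x in(c,t):print(locate(x,'st',(.675,-.2275),.05,.008,.06))
cv2.imwrite('pics/w9b.png',cv2.imread('pics/w9.png'))
E
```

```text
[ 0.6906 -0.2281  0.2314] 0.08446714304626603
W blue None
W yellow None
W green None
W orange None
T yellow None
T green None
T orange None
T st (86, array([0.6251, 0.2955]), 0.012, 'mid', array([0.6243, 0.2953]), 'ext', array([0.0204, 0.0219]), 'zmax', np.float64(0.0898))
T st None
(574, array([ 0.6909, -0.228 ]), 0.0151, 'mid', array([ 0.689 , -0.2278]), 'ext', array([0.0232, 0.0262]), 'zmax', np.float64(0.0379))
None
```

View pics/w9b.png

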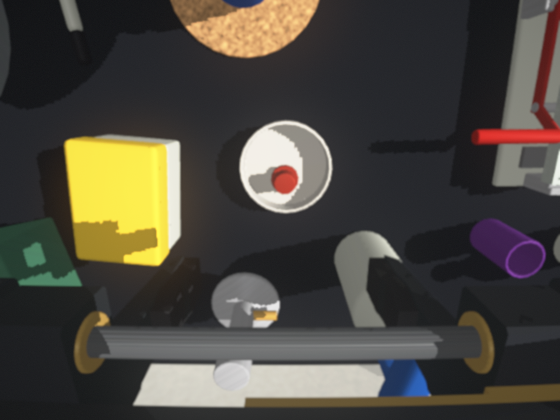

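The stopper stands upright in the dish, at px (285,180). Now the second one.

Request:
{"api": "send_rows", "payload": {"delta_rot": [[0, 0, 0], [0, 0, 10], [0, 0, 20], [0, 0, 30], [0, 0, 40], [0, 0, 50], [0, 0, 60], [0, 0, 70], [0, 0, 80], [0, 0, 90], [0, 0, 90], [0, 0, 90], [0, 0, 90], [0, 0, 90], [0, 0, 90], [0, 0, 90], [0, 0, 90], [0, 0, 90], [0, 0, 90], [0, 0, 90]], "offset": [[0.007, 0.055, 0], [0.014, 0.11, 0], [0.021, 0.165, 0], [0.028, 0.22, 0], [0.035, 0.275, 0], [0.042, 0.33, 0], [0.049, 0.385, 0], [0.056, 0.44, 0], [0.062, 0.49, 0.03], [0.065, 0.5248, 0.07], [0.065, 0.5248, 0.12], [0.065, 0.5248, 0.15], [0.065, 0.5248, 0.1645], [0.065, 0.5248, 0.1645], [0.065, 0.5248, 0.1645], [0.065, 0.5248, 0.1645], [0.065, 0.5248, 0.1645], [0.065, 0.5248, 0.1645], [0.065, 0.5248, 0.1645], [0.065, 0.5248, 0.13]], "hand": [0, 0, 0, 0, 60, 130, 130, 130, 130, 130, 130, 130, 130, 130, 130, 255, 255, 255, 255, 255]}}

```text
clock: 32.35
position: [0.6244, 0.2966, 0.0974]
ee_rot: [[0.001, 1.0, -0.006], [1.0, -0.001, -0.002], [-0.002, -0.006, -1.0]]
ft_force: [-0.4, 0.2, 0.8]
grip_width: 0.0235
```

Request:
{"api": "send_rows", "payload": {"delta_rot": [[0, 0, 0], [0, 0, -10], [0, 0, -20], [0, 0, -30], [0, 0, -40], [0, 0, -50], [0, 0, -60], [0, 0, -70], [0, 0, -80], [0, 0, -90], [0, 0, -90], [0, 0, -90], [0, 0, -90], [0, 0, -90], [0, 0, -90], [0, 0, -90]], "offset": [[0, 0, -0.05], [-0.05, 0.003, -0.08], [-0.105, 0.006, -0.08], [-0.16, 0.009, -0.08], [-0.215, 0.012, -0.08], [-0.27, 0.015, -0.08], [-0.325, 0.018, -0.08], [-0.38, 0.021, -0.08], [-0.435, 0.024, -0.08], [-0.49, 0.026, -0.08], [-0.5248, 0.028, -0.06], [-0.5248, 0.028, -0.02], [-0.5248, 0.028, 0.03], [-0.5248, 0.028, 0.055], [-0.5248, 0.028, 0.067], [-0.5248, 0.028, 0.067]], "hand": [255, 255, 255, 255, 255, 255, 255, 255, 255, 255, 255, 255, 255, 255, 255, 255]}}

```text
clock: 34.35
position: [0.6532, -0.2278, 0.0326]
ee_rot: [[-1.0, 0.001, -0.0], [0.001, 1.0, 0.0], [0.0, 0.0, -1.0]]
ft_force: [0.8, -0.6, 0.3]
grip_width: 0.0232
```

Request:
{"api": "send_rows", "payload": {"delta_rot": [[0, 0, 0], [0, 0, 0], [0, 0, 0], [0, 0, 0], [0, 0, 0], [0, 0, 0], [0, 0, 0], [0, 0, 0], [0, 0, 0], [0, 0, 0]], "offset": [[0, 0, 0], [0, 0, 0], [0, 0, 0], [0, 0, -0.03], [0, 0, -0.08], [0, 0, -0.13], [0.03, 0, -0.18], [0.06, 0.03, -0.23], [0.08, 0.06, -0.25], [0.08, 0.06, -0.25]], "hand": [150, 150, 150, 150, 0, 0, 0, 0, 0, 0]}}

```text
clock: 35.6
position: [0.573, -0.1664, 0.2859]
ee_rot: [[-1.0, -0.001, 0.004], [-0.001, 1.0, -0.002], [-0.004, -0.002, -1.0]]
ft_force: [0.5, -1.2, 0.8]
grip_width: 0.0882
```

```bash
python3 chk.py 10
python3 - <<'E'
from m import *
for n in('w10','t10'):
    x=load(n);print(locate(x,'st',(.69,-.2275),.018,.008,.06),locate(x,'st',(.653,-.2275),.018,.008,.06))
x=load('w10')
for k,z in(('blue',.076),('yellow',.102),('green',.128),('orange',.154)):print('W',k,locate(x,k,(.48,-.27),.05,z-.006,z+.006))
# handle in two views
for n in('w1','t10','w9'):
    c=load(n);W=cloud(c);h=cv2.cvtColor(c['p'],cv2.COLOR_RGB2HSV).astype(int)
    m=COL['st'](h[...,0],h[...,1])&(abs(W[...,0]-.637)<.03)&(W[...,1]>-.08)&(W[...,1]<.05)&(W[...,2]>.055)&(W[...,2]<.09)
    P=W[m];print(n,len(P),np.percentile(P,[2,50,98],axis=0).round(4).tolist() if len(P) else '')
a=cv2.imread('pics/w10.png');cv2.imwrite('pics/w10b.png',a)
E
```

```text
[ 0.573  -0.1664  0.2859] 0.08823200622211194
W blue (311, array([ 0.4811, -0.2686]), 0.0344, 'mid', array([ 0.4811, -0.2564]), 'ext', array([0.0671, 0.0434]), 'zmax', np.float64(0.0773))
W yellow (402, array([ 0.4814, -0.2702]), 0.0285, 'mid', array([ 0.4813, -0.2633]), 'ext', array([0.054 , 0.0416]), 'zmax', np.float64(0.1065))
W green (310, array([ 0.4825, -0.2689]), 0.0217, 'mid', array([ 0.4825, -0.2635]), 'ext', array([0.0407, 0.0299]), 'zmax', np.float64(0.1297))
W orange (480, array([ 0.4826, -0.2697]), 0.016, 'mid', array([ 0.4831, -0.2696]), 'ext', array([0.0289, 0.0294]), 'zmax', np.float64(0.1554))
T yellow None
T green None
T orange None
T st None
T st None
(432, array([ 0.6898, -0.2274]), 0.0155, 'mid', array([ 0.6882, -0.2273]), 'ext', array([0.0235, 0.0253]), 'zmax', np.float64(0.0383)) (441, array([ 0.6531, -0.228 ]), 0.0151, 'mid', array([ 0.6515, -0.2273]), 'ext', array([0.0241, 0.025 ]), 'zmax', np.float64(0.0385))
(24, array([ 0.6833, -0.2227]), 0.0086, 'mid', array([ 0.6829, -0.2214]), 'ext', array([0.0118, 0.0113]), 'zmax', np.float64(0.0331)) None
W blue (311, array([ 0.4811, -0.2686]), 0.0344, 'mid', array([ 0.4811, -0.2564]), 'ext', array([0.0671, 0.0434]), 'zmax', np.float64(0.0773))
W yellow (402, array([ 0.4814, -0.2702]), 0.0285, 'mid', array([ 0.4813, -0.2633]), 'ext', array([0.054 , 0.0416]), 'zmax', np.float64(0.1065))
W green (310, array([ 0.4825, -0.2689]), 0.0217, 'mid', array([ 0.4825, -0.2635]), 'ext', array([0.0407, 0.0299]), 'zmax', np.float64(0.1297))
W orange (480, array([ 0.4826, -0.2697]), 0.016, 'mid', array([ 0.4831, -0.2696]), 'ext', array([0.0289, 0.0294]), 'zmax', np.float64(0.1554))
w1 606 [[0.6251, -0.0445, 0.0596], [0.6345, -0.0008, 0.071], [0.6431, 0.0373, 0.0735]]
t10 181 [[0.6271, -0.0474, 0.0645], [0.6348, -0.0069, 0.0717], [0.6431, 0.0337, 0.076]]
w9 1369 [[0.6257, -0.0472, 0.0576], [0.6364, -0.0079, 0.0711], [0.6439, 0.0338, 0.0734]]
```

View pics/w10b.png

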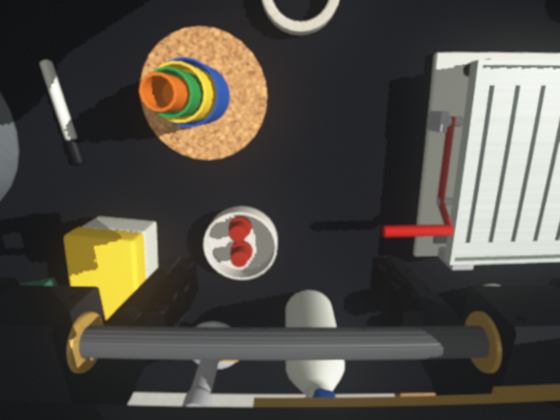

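Both stoppers stand in the dish (px 240,228 and 240,255) and the beaker stack is concentric on the pad (px 190,90). The tray is empty. The handle is measured at x about 0.635, y −0.047 to 0.035, and its centre height of about 0.067 matches the text. I go and grip it with the jaws along x.

Request:
{"api": "send_rows", "payload": {"delta_rot": [[0, 0, 10], [0, 0, 20], [0, 0, 30], [0, 0, 40], [0, 0, 50], [0, 0, 60], [0, 0, 70], [0, 0, 80], [0, 0, 90], [0, 0, 90], [0, 0, 90], [0, 0, 90], [0, 0, 90], [0, 0, 90], [0, 0, 90], [0, 0, 90], [0, 0, 90]], "offset": [[-0.02, 0.05, 0], [-0.04, 0.1, 0], [-0.063, 0.1535, 0], [-0.063, 0.1535, 0], [-0.063, 0.1535, 0], [-0.063, 0.1535, 0.03], [-0.063, 0.1535, 0.06], [-0.063, 0.1535, 0.1], [-0.063, 0.1535, 0.14], [-0.063, 0.1535, 0.18], [-0.063, 0.1535, 0.21], [-0.063, 0.1535, 0.2265], [-0.063, 0.1535, 0.2265], [-0.063, 0.1535, 0.2265], [-0.063, 0.1535, 0.2265], [-0.063, 0.1535, 0.2265], [-0.063, 0.1535, 0.2265]], "hand": [0, 0, 0, 60, 130, 130, 130, 130, 130, 130, 130, 130, 130, 255, 255, 255, 255], "newtons": 8}}

```text
clock: 37.83
position: [0.6359, -0.0143, 0.0562]
ee_rot: [[0.001, 1.0, -0.001], [1.0, -0.001, -0.0], [-0.0, -0.001, -1.0]]
ft_force: [-4.3, -1.0, -0.5]
grip_width: 0.0138
```

Run:
```python
from m import *
s=robot.sense();print(np.round(s['position'],4),s['grip_width'],s['ft_force'])
R,p0=.13,np.array([.510,.035])
for th in np.linspace(0,1.42,15):
    a=.26+th;d=R*np.array([np.cos(a)-np.cos(.26),np.sin(a)-np.sin(.26)]);print(round(th,2),d.round(4))
```

```text
[ 0.6359 -0.0143  0.0562] 0.013762233248853081 [-4.33714489 -1.01795766 -0.51989309]
0.0 [0. 0.]
0.1 [-0.004   0.0125]
0.2 [-0.0093  0.0246]
0.3 [-0.0158  0.0361]
0.41 [-0.0234  0.0469]
0.51 [-0.032   0.0568]
0.61 [-0.0417  0.0658]
0.71 [-0.0521  0.0738]
0.81 [-0.0634  0.0807]
0.91 [-0.0753  0.0864]
1.01 [-0.0876  0.0909]
1.12 [-0.1004  0.0941]
1.22 [-0.1135  0.096 ]
1.32 [-0.1266  0.0966]
1.42 [-0.1398  0.0958]
```

Request:
{"api": "send_rows", "payload": {"delta_rot": [[0, 0, 0], [0, 0, 0], [0, 0, 0], [0, 0, 0], [0, 0, 0], [0, 0, 0], [0, 0, 0], [0, 0, 0], [0, 0, 0], [0, 0, 0]], "offset": [[0, 0, 0], [0, 0, 0], [0, -0.002, -0.006], [0, -0.004, -0.0125], [0, -0.0093, -0.0246], [0, -0.0158, -0.036], [0, -0.0234, -0.047], [0, -0.032, -0.057], [0, -0.0417, -0.066], [0, -0.0417, -0.066]], "hand": [255, 255, 255, 255, 255, 255, 255, 255, 255, 255], "newtons": 40}}

```text
clock: 39.08
position: [0.5971, -0.0152, 0.1254]
ee_rot: [[0.001, 1.0, 0.009], [1.0, -0.001, -0.002], [-0.002, 0.009, -1.0]]
ft_force: [6.7, -3.8, 3.0]
grip_width: 0.0127
```

Request:
{"api": "send_rows", "payload": {"delta_rot": [[0, 0, 0], [0, 0, 0], [0, 0, 0], [0, 0, 0], [0, 0, 0], [0, 0, 0], [0, 0, 0], [0, 0, 0], [0, 0, 0]], "offset": [[0, -0.0085, -0.009], [0, -0.0197, -0.0165], [0, -0.0316, -0.0225], [0, -0.044, -0.027], [0, -0.057, -0.03], [0, -0.07, -0.032], [0, -0.083, -0.033], [0, -0.096, -0.032], [0, -0.097, -0.032]], "hand": [255, 255, 255, 255, 255, 255, 255, 255, 255]}}

```text
clock: 40.2
position: [0.5001, -0.0169, 0.1581]
ee_rot: [[0.001, 1.0, 0.01], [1.0, -0.001, -0.007], [-0.007, 0.01, -1.0]]
ft_force: [2.9, -13.7, 11.5]
grip_width: 0.0124
```

Run:
```python
from m import *
s=robot.sense();print(np.round(s['position'],4),s['grip_width'],s['ft_force'])
c=snap('scene','s12');a=cv2.imread('pics/s12.png')[80:280,180:440];cv2.imwrite('pics/s12b.png',cv2.resize(a,(780,600),interpolation=cv2.INTER_CUBIC))
```

```text
[ 0.5001 -0.0169  0.1581] 0.012397872154075066 [  2.88446907 -13.68416583  11.53585827]
```

View pics/s12b.png

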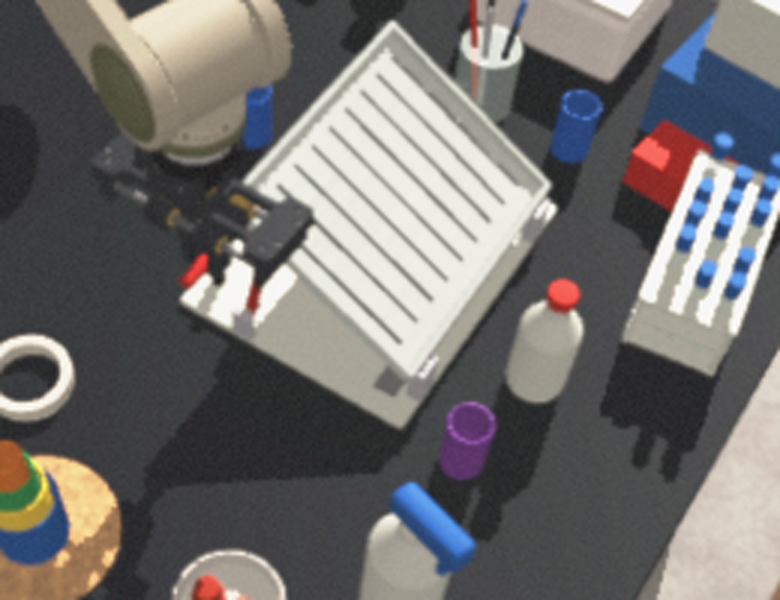

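The tray is raised and past over-centre, with the gripper at px (230,225). I push slightly on to the stop and ease the y force, then open and retreat upward.

Request:
{"api": "send_rows", "payload": {"delta_rot": [[0, 0, 0], [0, 0, 0], [0, 0, 0], [0, 0, 0], [0, 0, 0], [0, 0, 0], [0, 0, 0], [0, 0, 0], [0, 0, 0], [0, 0, 0], [0, 0, 0], [0, 0, 0], [0, 0, 0], [0, 0, 0]], "offset": [[-0.002, -0.002, 0], [-0.003, -0.004, 0], [-0.003, -0.004, 0], [-0.003, -0.004, 0], [-0.003, -0.004, 0], [-0.003, -0.004, 0], [-0.003, -0.004, 0], [-0.003, -0.004, -0.02], [-0.003, -0.004, -0.05], [-0.01, -0.004, -0.1], [-0.06, -0.004, -0.15], [-0.11, -0.004, -0.18], [-0.15, -0.004, -0.18], [-0.15, -0.004, -0.18]], "hand": [255, 255, 255, 130, 130, 130, 130, 130, 130, 130, 130, 130, 130, 130]}}

```text
clock: 42.0
position: [0.4934, -0.1663, 0.3338]
ee_rot: [[0.005, 1.0, -0.001], [1.0, -0.005, 0.0], [0.0, -0.001, -1.0]]
ft_force: [-0.2, 0.3, 0.0]
grip_width: 0.0434
```

Run:
```python
from m import *
s=robot.sense();print(np.round(s['position'],4),s['grip_width'],s['ft_force'])
c=snap('scene','s13');t=snap('top','t13');w=snap('wrist','w13')
for n,c in(('s',c),('t',t),('w',w)):
    W=cloud(c);h=cv2.cvtColor(c['p'],cv2.COLOR_RGB2HSV).astype(int)
    m=COL['st'](h[...,0],h[...,1])&(abs(W[...,0]-.5)<.05)&(W[...,1]>-.08)&(W[...,1]<.03)&(W[...,2]>.1)&(W[...,2]<.2)
    P=W[m];print(n,len(P),np.percentile(P,[2,50,98],axis=0).round(4).tolist() if len(P) else '')
    for k,z in(('blue',.076),('yellow',.102),('green',.128),('orange',.154)):print(n,k,locate(c,k,(.48,-.27),.06,z-.01,z+.01))
    for xy in((.69,-.2275),(.653,-.2275)):print(n,'st',locate(c,'st',xy,.018,.008,.06))
    m=(abs(W[...,0]-.58)<.06)&(abs(W[...,1]-.2)<.08)&(W[...,2]>.07)&(W[...,2]<.22)
    P=W[m]
    if len(P)>50:
        A=np.linalg.lstsq(np.c_[P[:,0],P[:,1],np.ones(len(P))],P[:,2],rcond=None)[0];print('tray slope rad',np.arctan(A[:2]).round(3))
cv2.imwrite('pics/s13b.png',cv2.resize(cv2.imread('pics/s13.png'),(800,600),interpolation=cv2.INTER_CUBIC))
```

```text
[ 0.4934 -0.1663  0.3338] 0.04336821097280076 [-0.22919617  0.2893295   0.00267334]
s 137 [[0.4931, -0.049, 0.1504], [0.5007, -0.0116, 0.1697], [0.5108, 0.0292, 0.1735]]
s blue (55, array([ 0.4869, -0.2705]), 0.033, 'mid', array([ 0.4996, -0.2715]), 'ext', array([0.0317, 0.0625]), 'zmax', np.float64(0.0801))
s yellow (88, array([ 0.484 , -0.2706]), 0.0281, 'mid', array([ 0.4849, -0.2705]), 'ext', array([0.0477, 0.0531]), 'zmax', np.float64(0.1099))
s green (48, array([ 0.4866, -0.2715]), 0.0204, 'mid', array([ 0.4867, -0.2725]), 'ext', array([0.0344, 0.038 ]), 'zmax', np.float64(0.1326))
s orange (74, array([ 0.483 , -0.2688]), 0.0164, 'mid', array([ 0.4825, -0.2694]), 'ext', array([0.0303, 0.0281]), 'zmax', np.float64(0.1574))
s st (113, array([ 0.6934, -0.2287]), 0.0148, 'mid', array([ 0.6937, -0.2291]), 'ext', array([0.0237, 0.0241]), 'zmax', np.float64(0.0427))
s st (114, array([ 0.6566, -0.2286]), 0.0154, 'mid', array([ 0.657 , -0.2289]), 'ext', array([0.0234, 0.0256]), 'zmax', np.float64(0.04))
tray slope rad [-0.517 -0.02 ]
t 222 [[0.4894, -0.0507, 0.1607], [0.4958, -0.0105, 0
[... 376 characters left out ...]
 (300, array([ 0.4811, -0.2697]), 0.0287, 'mid', array([ 0.4814, -0.2612]), 'ext', array([0.054 , 0.0391]), 'zmax', np.float64(0.1104))
w green (216, array([ 0.4822, -0.2687]), 0.022, 'mid', array([ 0.4828, -0.2629]), 'ext', array([0.04  , 0.0304]), 'zmax', np.float64(0.1288))
w orange (257, array([ 0.483 , -0.2691]), 0.0159, 'mid', array([ 0.483 , -0.2689]), 'ext', array([0.0295, 0.0291]), 'zmax', np.float64(0.1545))
w st (389, array([ 0.6897, -0.2269]), 0.015, 'mid', array([ 0.6885, -0.2262]), 'ext', array([0.0238, 0.0243]), 'zmax', np.float64(0.0386))
w st (377, array([ 0.6541, -0.2281]), 0.0152, 'mid', array([ 0.6527, -0.2262]), 'ext', array([0.0249, 0.024 ]), 'zmax', np.float64(0.0387))
```

View pics/s13b.png

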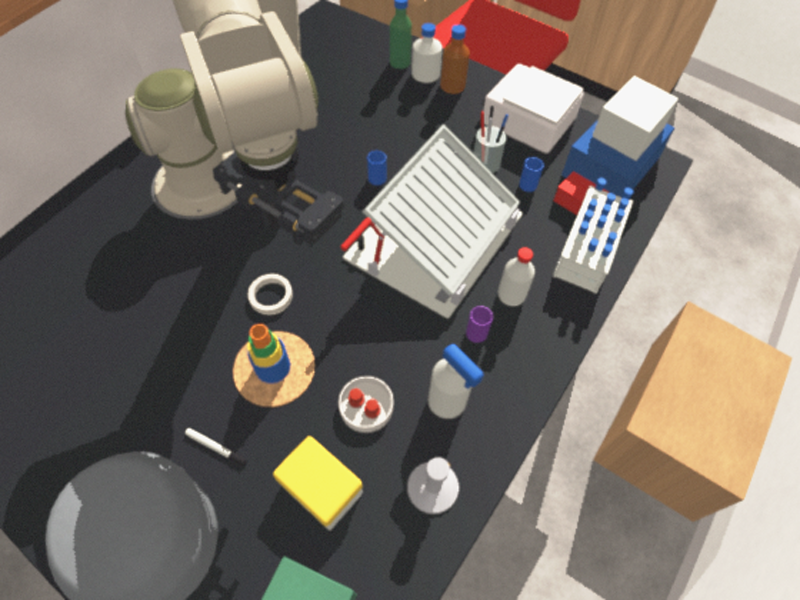

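The stack, stoppers and locked leg all check out in two views: handle top at 0.172, tray at about 0.52 rad, standing free of the robot. Bystanders look unmoved. I hand in.

```bash
python3 -c "
from station import robot
print(robot.finish_job(), robot.sense()['clock'])"
```

```text
the job is handed in; nothing more can be done
the job is handed in; nothing more can be done
```

The job is done and handed in at about 42 s on the robot clock; the system reports no verdict.

- **Beakers:** all four were present and stand nested on the cork pad. Their rims read 0.077, about 0.105, 0.129 and 0.155 m against 0.076, 0.102, 0.128 and 0.154 expected. The stack is centred within about 2 mm.
- **Stoppers:** only two were present. Both stand in the dish, within about 25 mm of its centre, with their tops at about 0.039 m.
- **Leg and tray:** I swung the leg over-centre and let go. The handle's top reads 0.172 m, which matches the 165 mm locked height plus the rod's radius. Its x shift from stowed puts the leg at about 1.40 rad.
- **Robot:** the arm stands clear, with the wrist force near zero, and the bystanders look unmoved in the last picture.

**Disagreements and limits:**
- My plane fit gives the tray about 0.52 rad, while the text says about 0.6; it is still over the 0.45 limit.
- While the handle was held at the end of the swing, the wrist read about 14 N sideways and 12 N vertically. Both went to near zero on release.
- The top camera could not confirm the beakers and stoppers in the last check, probably because the arm was in its way. The scene and wrist cameras did.

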